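Seat the shaft collar on the turntable spindle's flats and hold it for the set screw

ROBOT

A 7-joint arm with a two-finger parallel gripper is mounted at the origin on the work surface. World frame = base frame: x ahead of the robot, y to its left, z up, the work surface at z = 0. Lengths are in m, angles in rad, forces in N, time in s.
With the tool pointing down it reaches from about 0.4 to 0.75 m from the base axis. Payload 19.5 kg.
Tool frame: the origin (TCP) lies on the centre line of the jaws, within the pads' length; the fingertips stand tip_extent ahead of it and the grasp point (between the pads) lies 3 mm ahead of it (tip_extent is the distance from the TCP to the fingertips, in m); x points along the fingers, y is the direction in which the jaws open and shut, and the axes are right-handed (so a half turn about x gives the same grasp; the last joint's range is limited). The gripper opens to 85 mm and grips with 20 to 120 N. Pads are 22 mm wide; open, the fingers measure 114 mm over their backs; the gripper's body (76 mm by 85 mm) begins 54 mm behind the grasp point. The pads swing forward as they close: fully open they stand 13 mm farther back than shut.
Start: joints at [-1.334, 0.707, -0.028, 1.485, 0.022, 0.951, -0.075], TCP at [0.158, 0.553, 0.253] pointing down, gripper open.
Joint ranges: [-2.71, 2.71], [-0.32, 2.16], [-1.57, 1.52], [0, 2.45], [-1.46, 4.6], [0, 2.02], [-2.83, 2.83]. Speed limits (rad/s): [1.89, 1.89, 2.57, 2.57, 3.01, 3.01, 3.01].

INTERFACE

Orientations are given as a unit quaternion [w, x, y, z].
In Python, from plant import * gives the robot as it stands.
- The arm moves only by the shell command python3 -m creep 'ROWS' [FORCE]. ROWS is text: rows parted by semicolons, each of 7 numbers parted by spaces: the shift along the tool's x, y, z in m, then the turn, a rotation vector about the tool's x, y, z in degrees, then the opening, from -1 (shut) to 1 (fully open). A call has 1 to 10 rows; each row is the pose to reach, as a shift and turn from the pose measured when the call began, along the tool's axes at that moment; what a row does not reach only later rows make up. A row lasts 1/8 s, in which the tool goes at most 62.5 mm and 10.7 degrees, less where a joint would pass 70% of its speed; a pose out of reach is approached as far as the arm can. A call with a gripper value outside its range is refused whole. The fingers move at their own pace and stop on an object; FORCE is the grip in N (left out, the last holds). Time passes only in rows, so rows that repeat a pose let the fingers close. It gives the time, the measured TCP pose, the force and the opening at its end, in the units of the state.
- state(): the state, without advancing time (a new reading comes with each control period).
- grab_frame(name): name is "side" or "top"; returns (picture, depth): 420x560x3 uint8, blue, green, red; 420x560 float32, m along the optical axis (not along the pixel's ray), 0 where there is no reading.
- get_calibration(name): a dict with "fx", "fy", "cx", "cy" (pixels), "k1" (the pictures are not rectified: a ray, as slopes to the right and down, at radius r is drawn at 1 + k1 r^2 times it, then the intrinsics apply), "position" and "orientation" of the camera in the world. Camera axes: x right, y down, z forward; pixel columns grow to the right and rows downward; lengths in m; the calibration is good to about 2 mm. A picture is of the moment at which its call begins. get_calibration takes no time and is no camera call.
- close_job(): hands the job in, once; it reports no verdict.
The state is a dict: "t": time; "q": joint angles; "qvel": joint speeds; "joint_efforts": joint torques, N m; "eef_pos": TCP position; "ee_rot": TCP orientation; "wrist_force": force on the tool from outside, world axes, zero at the start; "moment": the same for the moment, N m; "opening": finger opening in m.
Only numpy, scipy, OpenCV 4.12 (cv2) and the standard library are available. Lean on these libraries where they do the work, as an engineer would, in place of code of your own. Each camera call takes 0.05 s, during which the arm holds its last target.

TASK

Put the loose steel shaft collar over the turntable's spindle, feel for the angle at which it drops down over the spindle's two flats, and then turn collar and turntable together until the collar's set screw points at the index post. Finish while holding: keep the collar gripped and pressed fully home against the spring, screw at the post, so that I can tighten it. Leave the other things on the bench where they are.

Things in the scene. Friction and masses are not known exactly. Their poses are not given: they have to be found in the camera images.
- collar_mid (a point): The loose steel shaft collar, upright on the bench, 50 mm tall, 0.2 to 0.4 kg; point on its axis 25 mm above its underside, z up. Lowest 14 mm: round flange, 72 mm diameter. Above it a rectangular hub, 44 mm along its own x, 46 mm along its own y: grip across the 46 mm from above. Its -x (set screw side) starts roughly towards the robot.
- collar_bore (a point): Centre of the collar's underside. A slot-shaped bore runs right through the collar along its z: 20.5 mm wide along the collar's own x and 32.5 mm long along its own y, with a 2.5 mm chamfer at the mouths.
- set_screw (a point): Middle of the set screw's round head (14 mm diameter), sticking out of the flange 50 mm from the collar's axis along the collar's own -x, 8 mm above its underside; the head's end face is 55 mm from the axis.
- turntable_base: Fixed iron base of the turntable; origin on the spindle's axis at bench height, z up. Its -x points from the spindle to the index post. On it a spoked iron wheel, 264 mm diameter, rim top 46 mm above the bench, turns about the vertical axis; it is stiff (0.25 N m) and stays where it is left. The spindle is one piece with the wheel and turns with it.
- spindle_tip (a point): Top end of the steel spindle, on its axis, 100 mm above the bench. From 85 to 100 mm it is a round tip, 15 mm diameter, coned at the top. Its axes are those of the fixed base and do not show the angle of the flats.
- spindle_flats (a point): Top of the flatted part of the spindle, on the axis, 85 mm above the bench: 17 mm across the two flats, 29 mm the other way, from 53 to 85 mm. The collar's underside stops here at a wrong angle. It goes down when the collar's x is square to the flats (0.12 rad play). Axes are the fixed base's. The flats start 0.5 to 1.3 rad clockwise, from above, of their final angle.
- shoulder (a point): Top of the wheel's hub shoulder (64 mm diameter), on the axis, 53 mm above the bench: the collar's underside rests here when fully home. Before that it meets a brass spring sleeve at 63 mm, which pushes up with about 4 N at first and 8 N when home, more than the collar weighs, so that an unpressed collar rises.
- index_post (a point): Top of the index post, an upright iron bar 66 mm tall and 20 mm wide on the fixed base, 172 mm from the spindle's axis, outside the wheel's rim on the robot's side.
- tencere: Bystander: half-raised copper pot with two side loops, 156 mm diameter, 85 mm high; origin under its centre.
- sugar_bowl: Bystander: lidded copper sugar bowl, 84 mm diameter, 82 mm high; origin under its centre.
- raising_hammer: Bystander: steel raising hammer lying down; origin under its head, handle 250 mm towards its own -x, head 125 mm along its y, 24 mm high.
- mallet: Bystander: wooden mallet with brass rims lying down; origin under its head, handle 250 mm towards its own -x, head 104 mm along its y, 62 mm high.
- stake: Bystander: wavy cast iron stake on a square foot, 230 mm long along its own x, 111 mm high; origin under its centre.
- brass_ring: Bystander: plain round brass ring, 52 mm diameter, 18 mm high; origin under its centre.
- dolly: Bystander: small domed iron dolly, 52 mm diameter, 36 mm high; origin under its centre.
There are look-alikes about, which are no part of the job. There is more than one size of the part that bears collar_mid; the job needs the middle-sized.

How it is judged:
By the outcome, as a careful person would: the job done as asked, in the order asked, and still so for the second after the job is handed in, while the arm keeps its last pose, push and grip.
It also fails if it takes over 56 s, if anything falls off the work surface, if the arm or the gripper's body presses on something with over 40 N, if the wrist force passes 120 N, or if a joint passes its speed limit or range.

## Working session

There is one attempt and no reset: what is moved stays moved. The work goes in short steps, Python scripts to look and compute and a shell command to move; the robot and the scene stay as the last step left them, time stands still between calls to the robot, and variables do not carry over. Pictures are saved under pics/ and viewed, and the job is handed in when it is done.

```bash
ls; mkdir -p pics; python3 - <<'E'
from plant import *
import cv2,numpy as np
s=state(); print(s)
for n in("side","top"):
    im,d=grab_frame(n); cv2.imwrite(f"pics/{n}0.png",im); np.savez(f"pics/{n}0.npz",im=im,d=d); print(n,get_calibration(n),(d>0).mean())
E
```

```text
pics
{'t': 0.0, 'q': array([-1.33367461,  0.70710543, -0.02762181,  1.48500871,  0.02202528,
        0.95091709, -0.07551892]), 'qvel': array([ 1.23785267e-03,  4.50362581e-04, -6.47646081e-05,  2.48057531e-03,
       -1.22586496e-03, -2.84047993e-04, -3.26507376e-04]), 'joint_efforts': array([-3.64228017e-04, -8.83209944e+01,  1.23440623e+00, -2.36176693e+01,
        1.68031035e-02,  6.12811418e-03, -2.03671209e-05]), 'eef_pos': array([0.15818869, 0.55255141, 0.25282373]), 'ee_rot': array([ 0.70020999,  0.09785967,  0.70028267, -0.0986592 ]), 'wrist_force': array([-0.27017752, -1.07894505,  0.01525825]), 'moment': array([-0.06877204, -0.04335849,  0.00715753]), 'opening': 0.0851859293850087}
side {'fx': 437.3070479746116, 'fy': 437.3070479746116, 'cx': 276.4690671549356, 'cy': 209.28248000856357, 'k1': -0.13991484555215394, 'position': array([-0.02922456, -0.54504259,  0.95356035]), 'orientation': array([-0.32237715,  0.8675348 , -0.35491506,  0.13225597])} 0.9963095238095238
top {'fx': 516.7934783160614, 'fy': 516.7934783160614, 'cx': 283.1267062946946, 'cy': 207.7151773492238, 'k1': -0.0003650076113972527, 'position': array([ 0.38634214, -0.02180963,  1.39966302]), 'orientation': array([-0.04154202,  0.70720057, -0.70527308,  0.02704627])} 0.9957610544217687
```

View pics/side0.png

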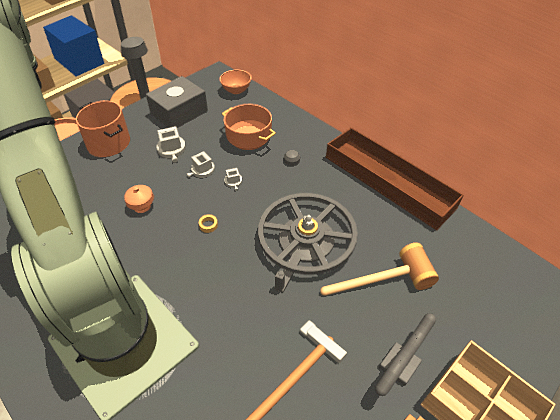

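View pics/top0.png

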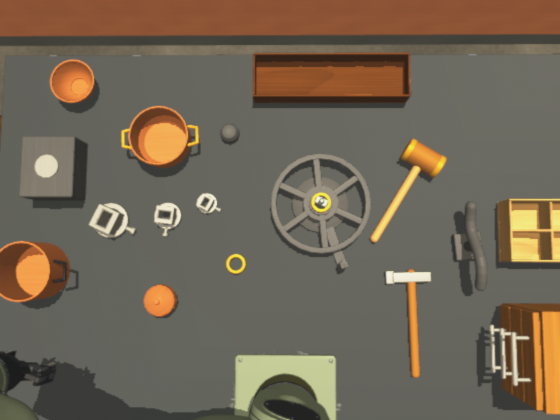

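The three collars are at top pixels (110,220), (167,215) and (207,203), and the middle one is the middle size. The wheel is centred at (321,202), with the post near (342,265). The brass ring (236,264) and sugar bowl (160,300) are bystanders. Next I measure these.

```bash
cat > h.py <<'E'
from plant import *
import cv2,numpy as np
from scipy.spatial.transform import Rotation as R
def rot(c): return R.from_quat(np.roll(c["orientation"],-1)).as_matrix()
def KD(c): return np.array([[c["fx"],0,c["cx"]],[0,c["fy"],c["cy"]],[0,0,1]]),np.array([c["k1"],0,0,0,0.])
def rays(c,uv):
    K,D=KD(c); n=cv2.undistortPoints(np.float64(uv).reshape(-1,1,2),K,D).reshape(-1,2)
    return np.c_[n,np.ones(len(n))]@rot(c).T
def onplane(n,uv,z):
    c=get_calibration(n); r=rays(c,uv); p=np.array(c["position"]); return p+r*((z-p[2])/r[:,2])[:,None]
def cloud(n,d):
    c=get_calibration(n); v,u=np.mgrid[0:420,0:560]; r=rays(c,np.c_[u.ravel(),v.ravel()])
    P=np.array(c["position"])+r*d.reshape(-1,1); return P.reshape(420,560,3)
def proj(n,P):
    c=get_calibration(n);K,D=KD(c);M=rot(c).T
    return cv2.projectPoints(np.float64(P).reshape(-1,1,3),cv2.Rodrigues(M)[0],-M@np.array(c["position"]),K,D)[0].reshape(-1,2)
def crop(im,u0,v0,u1,v1,s,f): cv2.imwrite(f,cv2.resize(im[v0:v1,u0:u1],None,fx=s,fy=s,interpolation=cv2.INTER_CUBIC))
E
python3 - <<'E'
from h import *
t=np.load("pics/top0.npz");s=np.load("pics/side0.npz")
a=cv2.resize(t["im"][185:250,135:235],None,fx=5.5,fy=5.5,interpolation=cv2.INTER_CUBIC)
b=cv2.resize(t["im"][145:285,255:395],None,fx=4,fy=4,interpolation=cv2.INTER_CUBIC)
cv2.imwrite("pics/a.png",a);cv2.imwrite("pics/b.png",b)
crop(s["im"],145,115,255,195,7,"pics/c.png")
crop(s["im"],245,180,365,300,5,"pics/d.png")
Pt=cloud("top",t["d"]);Ps=cloud("side",s["d"])
for P,n in((Pt,"top"),(Ps,"side")):
    m=(abs(P[...,0]-.4)<.3)&(abs(P[...,1])<.3)&(abs(P[...,2])<.01); print(n,np.median(P[m][:,2]))
print(Pt[215,167],Pt[202,321],Pt[265,342])
E
```

```text
top -0.0003463051132999162
side 0.00017360165353985657
[ 0.50234261  0.3251833  -0.0037313 ] [ 0.527964  -0.0907584  0.0958196] [ 0.3690147  -0.14592105  0.06119251]
```

View pics/a.png

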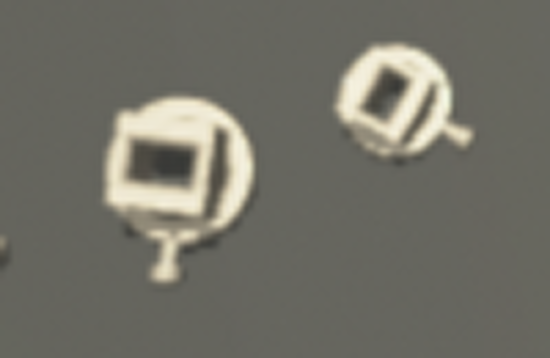

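View pics/b.png

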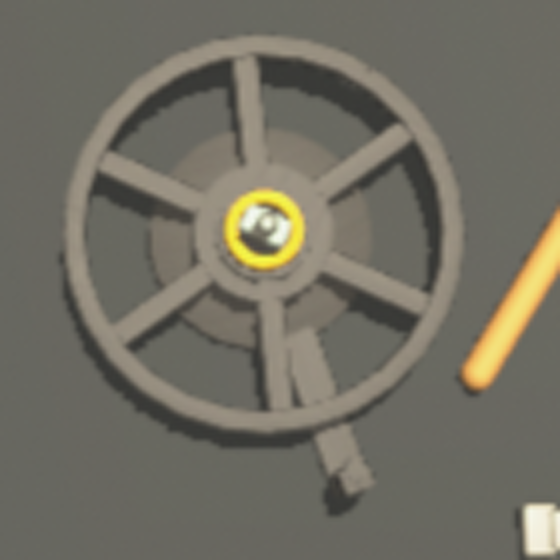

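View pics/c.png

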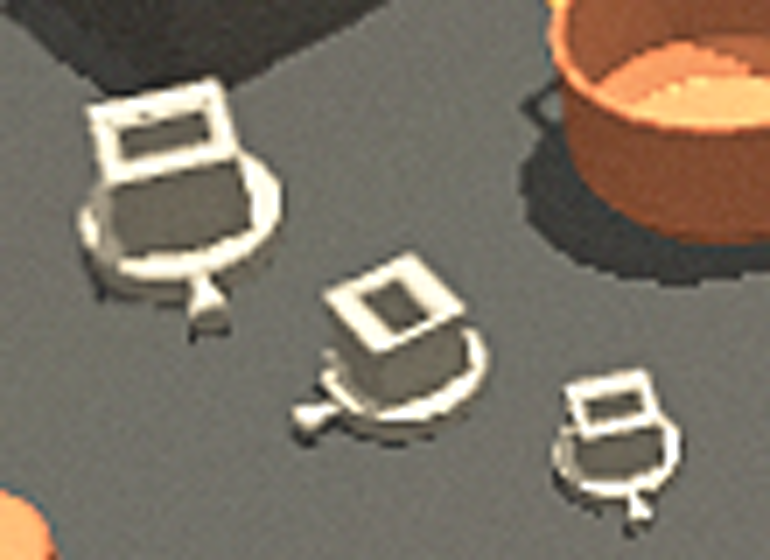

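View pics/d.png

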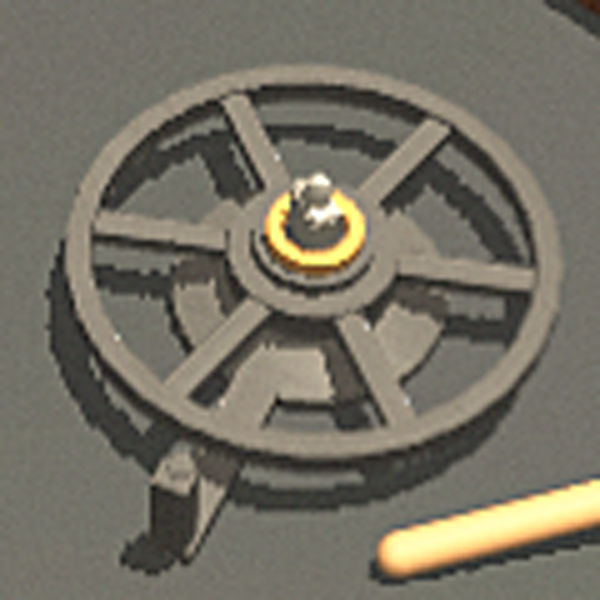

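Picture a shows the mid collar with its screw towards the robot, and b shows the spindle, brass sleeve and post. Now the numbers.

```bash
python3 - <<'E'
from h import *
t=np.load("pics/top0.npz");s=np.load("pics/side0.npz")
for n,f,box in(("top",t,(140,195,188,245)),("side",s,(180,145,219,183))):
    im=f["im"];P=cloud(n,f["d"])
    u0,v0,u1,v1=box
    g=np.zeros((420,560),np.uint8); g[v0:v1,u0:u1]=1
    hsv=cv2.cvtColor(im,cv2.COLOR_BGR2HSV)
    top=(P[...,2]>.044)&(P[...,2]<.058)&(g>0)
    print(n,"hubtop px",top.sum())
    c=max(cv2.findContours(top.astype(np.uint8),cv2.RETR_EXTERNAL,cv2.CHAIN_APPROX_NONE)[0],key=cv2.contourArea)[:,0]
    X=onplane(n,c,.05)[:,:2]
    r=cv2.minAreaRect(np.float32(X*1000));print(" hub rect",r, "sizes exp 44/46 (px adds)")
    print(" depth z med",np.median(P[top][:,2]))
    w=((im.min(2)>130)&(g>0)).astype(np.uint8)
    vv,uu=np.nonzero(w); X=onplane(n,np.c_[uu,vv],.010)[:,:2]*1000
    fl=onplane(n,np.c_[uu,vv],.014)[:,:2]*1000
    # flange circle: hull points
    h=cv2.convexHull(np.float32(fl))[:,0]; print(" hull x",h[:,0].min(),h[:,0].max(),"y",h[:,1].min(),h[:,1].max())
    # screw head = white pixels farthest toward robot (min x)
    d=np.argsort(X[:,0])[:10]; print(" screw end",X[d].mean(0))
# wheel
for n,f in(("top",t),("side",s)):
    P=cloud(n,f["d"]); q=P.reshape(-1,3); c0=np.array([.53,-.09])
    for it in range(4):
        rr=np.hypot(*(q[:,:2]-c0).T); m=(rr>.112)&(rr<.140)&(abs(q[:,2]-.046)<.006)
        A=np.c_[2*q[m,:2],np.ones(m.sum())]; sol=np.linalg.lstsq(A,(q[m,:2]**2).sum(1),rcond=None)[0]; c0=sol[:2]
    print(n,"wheel c",c0,"r",np.sqrt(sol[2]+c0@c0),"z",np.median(q[m,2]),m.sum())
    rr=np.hypot(*(q[:,:2]-c0).T)
    mp=(rr>.145)&(rr<.2)&(q[:,2]>.055)&(q[:,2]<.075)&(q[:,0]<c0[0]); print(n,"post",q[mp].mean(0),mp.sum(),"dist",np.hypot(*(q[mp,:2].mean(0)-c0)))
    mt=(rr<.025)&(q[:,2]>.090); print(n,"tip",q[mt].mean(0),q[mt,2].max(),mt.sum())
    mb=(rr<.03)
    hsv=cv2.cvtColor(f["im"],cv2.COLOR_BGR2HSV).reshape(-1,3)
    br=(rr<.04)&(hsv[:,1]>110)&(hsv[:,2]>90); vv,uu=np.unravel_index(np.nonzero(br)[0],(420,560))
    e=cv2.minEnclosingCircle(np.float32(onplane(n,np.c_[uu,vv],.063)[:,:2]*1000)); print(n,"brass",e,np.median(q[br,2]))
E
```

```text
top hubtop px 202
 hub rect ((500.09027099609375, 318.6622619628906), (47.760711669921875, 43.820369720458984), 83.05044555664062) sizes exp 44/46 (px adds)
 depth z med 0.04952609595217172
 hull x 446.80676 533.51843 y 285.31647 356.28308
 screw end [449.15180802 327.78588425]
side hubtop px 126
 hub rect ((494.7764587402344, 318.48870849609375), (54.235382080078125, 45.214603424072266), 83.57306671142578) sizes exp 44/46 (px adds)
 depth z med 0.05016444797695452
 hull x 443.32028 544.4815 y 283.8749 451.33
 screw end [449.08509013 327.62581216]
top wheel c [ 0.53225469 -0.09242004] r 0.12400940852313955 z 0.04534754810072894 1586
top post [ 0.37215062 -0.1501052   0.06537483] 59 dist 0.17017899356546315
top tip [ 0.53243504 -0.09159278  0.09673248] 0.1037275638006363 29
top brass ((531.3475341796875, -91.08586883544922), 26.682483673095703) 0.06205953112638696
side wheel c [ 0.52888584 -0.09436015] r 0.12437750391178683 z 0.04502897923193039 1474
side post [ 0.36805118 -0.15262008  0.06416323] 74 dist 0.1710614176169374
side tip [ 0.52824563 -0.09481447  0.09581512] 0.10328064165865802 28
side brass ((527.554931640625, -95.19375610351562), 27.972042083740234) 0.06175308649891126
```

```bash
python3 - <<'E'
import plant; print([x for x in dir(plant) if x[0]!='_'])
print(getattr(plant,'tip_extent',None))
from h import *
s=state(); M=R.from_quat(np.roll(s["ee_rot"],-1)).as_matrix(); print(M.round(3)); print("jaw yaw",np.degrees(np.arctan2(M[1,1],M[0,1])))
# screw-based yaw
t=np.load("pics/top0.npz")
for n,box,f in(("top",(140,195,188,245),t),("side",(180,145,219,183),np.load("pics/side0.npz"))):
    u0,v0,u1,v1=box; P=cloud(n,f["d"]);
    m=np.zeros((420,560),bool);m[v0:v1,u0:u1]=1
    top=m&(P[...,2]>.044)&(P[...,2]<.058)
    q=P[top]; print(n,"hubtop mean",q.mean(0))
    fl=m&(P[...,2]>.008)&(P[...,2]<.019); print(n,"flange",P[fl].mean(0),fl.sum(),P[fl].max(0),P[fl].min(0))
E
```

```text
['IKError', 'close_job', 'get_calibration', 'grab_frame', 'state', 'tip_extent']
0.022
[[-0.     0.275  0.961]
 [-0.001  0.961 -0.275]
 [-1.    -0.001  0.   ]]
jaw yaw 74.0283952480731
top hubtop mean [0.49998628 0.31882564 0.04965247]
top flange [0.49145046 0.31287628 0.01344727] 237 [0.53391992 0.37178111 0.01888499] [0.42816868 0.28332829 0.00845347]
side hubtop mean [0.4965755  0.31862586 0.04985148]
side flange [0.48590573 0.32340589 0.01379222] 168 [0.52969739 0.44734573 0.01876214] [0.4438765  0.28214026 0.00805875]
```

```bash
python3 -m creep '0 -0.015 0.05 0 0 0 1; 0 -0.033 0.1 0 0 0 1; 0 -0.05 0.15 0 0 0 1; 0 -0.067 0.2 -2 0 0 1; 0.02 -0.084 0.25 -4 0 0 1; 0.05 -0.1 0.3 -6 0 0 1; 0.08 -0.115 0.345 -8 0 0 1; 0.11 -0.131 0.391 -8 0 0 1; 0.11 -0.131 0.391 -8 0 0 1; 0.11 -0.131 0.391 -8 0 0 1' 60
```

```text
t: 1.35
eef_pos: [0.4976, 0.3193, 0.1429]
ee_rot: [0.705, 0.049, 0.706, -0.049]
wrist_force: [-0.9, 0.8, 0.2]
opening: 0.0856
```

```bash
python3 - <<'E'
from h import *
s=state(); print(s["eef_pos"],s["q"].round(2))
for n in("side","top"):
    im,d=grab_frame(n); cv2.imwrite(f"pics/{n}1.png",im); np.savez(f"pics/{n}1.npz",im=im,d=d)
    if n=="side": crop(im,130,60,270,200,4.2,"pics/e.png")
    else: crop(im,100,150,240,290,4.2,"pics/f.png")
    x=.4985; y=.3187
    print(n,proj(n,[[x,y,.05],s["eef_pos"],[.53,-.093,.1]]).round(1))
E
```

```text
[0.49756341 0.31934584 0.14294856] [-0.56  0.87 -0.13  1.54  0.14  0.73  0.68]
side [[201.3 158.1]
 [196.9 134.5]
 [308.4 215.8]]
top [[164.4 214.8]
 [154.7 212. ]
 [322.  201. ]]
```

View pics/e.png

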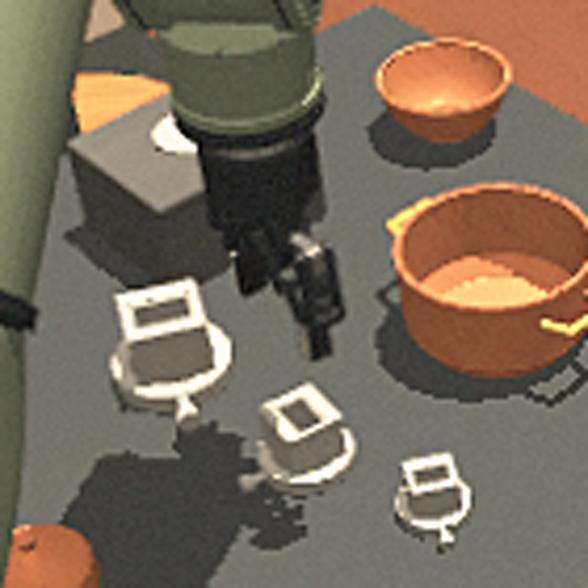

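View pics/f.png

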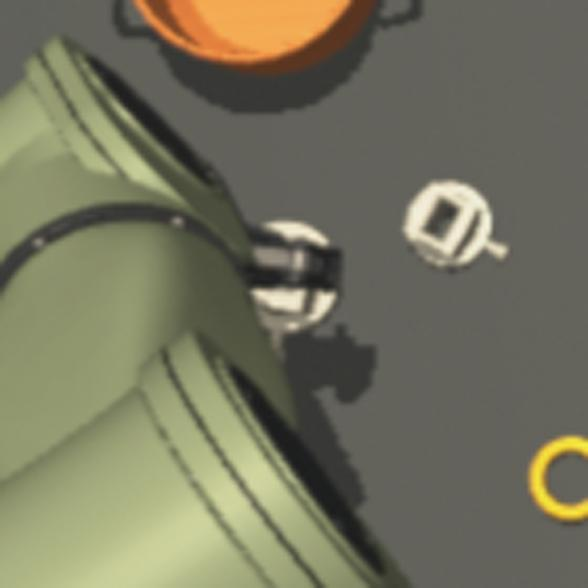

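```bash
python3 -m creep '0.03 0 0.001 0 0 0 1; 0.06 0 0.001 0 0 0 1; 0.08 0 0.001 0 0 0 1; 0.095 0 0.001 0 0 0 1; 0.0985 0 0.001 0 0 0 1; 0.0985 0 0.001 0 0 0 0.6; 0.0985 0 0.001 0 0 0 0.2; 0.0985 0 0.001 0 0 0 0; 0.0985 0 0.001 0 0 0 -0.2; 0.0985 0 0.001 0 0 0 -0.4' 60
```

```text
t: 2.7
eef_pos: [0.4987, 0.32, 0.046]
ee_rot: [0.706, 0.049, 0.705, -0.048]
wrist_force: [-0.9, -1.2, 8.6]
opening: 0.0449
```

```bash
python3 -m creep '0 0 0 0 0 0 -1; 0 0 0 0 0 0 -1; 0 0 0 0 0 0 -1; 0 0 0 0 0 0 -1' 60
```

```text
t: 3.2
eef_pos: [0.4987, 0.32, 0.046]
ee_rot: [0.706, 0.049, 0.705, -0.048]
wrist_force: [-0.4, 0.0, -0.0]
opening: 0.0449
```

```bash
python3 -m creep '-0.03 0 0 0 0 0 -1; -0.08 0 0 0 0 0 -1; -0.13 -0.03 0.006 5 0 0 -1; -0.16 -0.08 0.017 12 0 0 -1; -0.16 -0.135 0.029 20 0 0 -1; -0.16 -0.19 0.041 28 0 0 -1; -0.16 -0.245 0.053 36 0 0 -1; -0.16 -0.3 0.065 44 0 0 -1; -0.16 -0.35 0.076 50 0 0 -1; -0.16 -0.385 0.084 54 0 0 -1' 60
```

```text
t: 4.45
eef_pos: [0.5287, -0.0754, 0.2059]
ee_rot: [0.606, 0.365, 0.605, -0.365]
wrist_force: [0.3, 0.1, -1.7]
opening: 0.0446
```

```bash
python3 - <<'E'
from h import *
s=state(); M=R.from_quat(np.roll(s["ee_rot"],-1)).as_matrix()
print(s["t"],s["eef_pos"],s["q"].round(2),s["wrist_force"].round(1),s["opening"],np.degrees(np.arctan2(M[1,2],M[0,2])),"x axis",M[:,0].round(3))
d=np.array([.5303,-.093,.206])-s["eef_pos"]; print("shift",M.T@d)
for n in("side","top"):
    im,d=grab_frame(n); cv2.imwrite(f"pics/{n}2.png",im); np.savez(f"pics/{n}2.npz",im=im,d=d)
    if n=="side": crop(im,230,130,370,270,4.2,"pics/e.png")
    else: crop(im,250,130,390,270,4.2,"pics/f.png")
E
```

```text
4.45 [ 0.52867645 -0.07537271  0.20586677] [ 0.05  0.71  0.05  1.7  -0.05  0.73  0.62] [ 0.3  0.1 -1.7] 0.044631869490986 -62.153489819401 x axis [ 0.001  0.    -1.   ]
shift [-0.0001322  -0.00679813  0.01634451]
```

View pics/e.png

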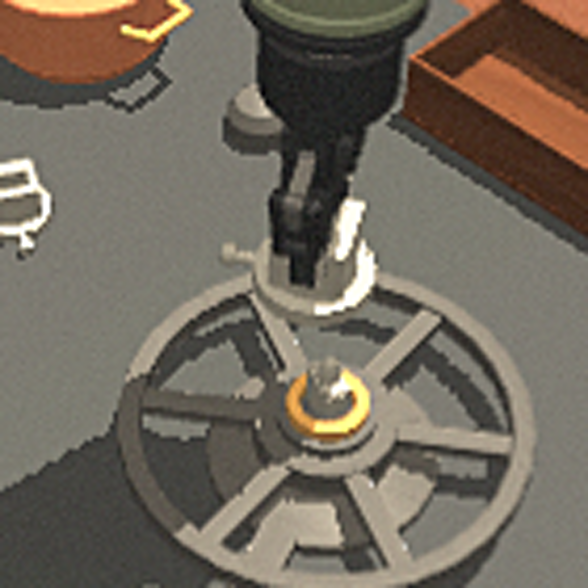

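View pics/f.png

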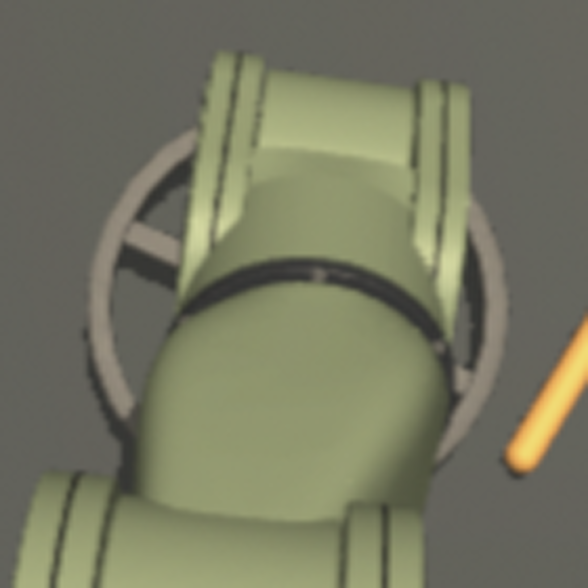

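```bash
cat > fl.py <<'E'
from h import *
from scipy.optimize import least_squares
def flange(d,tcp,zb,im):
    P=cloud("side",d); q=P
    r=np.hypot(q[...,0]-tcp[0],q[...,1]-tcp[1])
    w=(r<.05)&(q[...,2]>zb+.002)&(q[...,2]<zb+.0115)&(d>0)
    X=q[w]; X=X[np.hypot(*(X[:,:2]-tcp[:2]).T)<.042]
    f=lambda p:np.hypot(X[:,0]-p[0],X[:,1]-p[1])-.036
    s=least_squares(f,tcp[:2]+[-.003,-.003],loss="soft_l1",f_scale=.001)
    e=f(s.x); return s.x,len(X),np.median(abs(e))
E
python3 - <<'E'
from fl import *
f=np.load("pics/side2.npz"); s=state(); t=s["eef_pos"]
c,n,e=flange(f["d"],t,t[2]-.046,f["im"]); print(c,n,e,"minus tcp",c-t[:2])
P=cloud("side",f["d"]); r=np.hypot(P[...,0]-t[0],P[...,1]-t[1]); m=(r<.03)&(P[...,2]>t[2]-.036)&(P[...,2]<t[2]-.026); print(np.median(P[m][:,2])-t[2],m.sum())
# lowest visible flange z
g=(f["im"].min(2)>150)&(r<.045); print("white z rel",np.percentile(P[g][:,2]-t[2],[2,10,25,50,75,90,98]).round(4))
E
```

```text
[ 0.52841139 -0.07543369] 84 0.0006283499692045259 minus tcp [-0.00022893  0.00163381]
-0.031794317595068095 90
white z rel [-0.1612 -0.1418 -0.0337 -0.0313  0.0041  0.3684  0.3928]
```

```bash
python3 - <<'E'
from fl import *
s=state(); M=R.from_quat(np.roll(s["ee_rot"],-1)).as_matrix();print(s["eef_pos"], M.T@(np.array([.5286,-.0947,.185])-s["eef_pos"]))
E
```

```text
[ 0.52864032 -0.07706751  0.20580252] [ 0.02082836 -0.00823792  0.01555531]
```

```bash
python3 -m creep '0.01 -0.0082 0.0156 0 0 0 -1; 0.025 -0.0082 0.0156 0 0 0 -1; 0.041 -0.0082 0.0156 0 0 0 -1; 0.041 -0.0082 0.0156 0 0 0 -1; 0.041 -0.0082 0.0156 0 0 0 -1; 0.041 -0.0082 0.0156 0 0 0 -1' 60; python3 - <<'E'
from fl import *
s=state(); t=s["eef_pos"]
im,d=grab_frame("side"); np.savez("pics/side3.npz",im=im,d=d)
c,n,e=flange(d,t,t[2]-.046,im); print(t,c,n,e,"minus tcp",c-t[:2], state()["eef_pos"])
crop(im,240,130,380,270,4.2,"pics/e3.png")
print(proj("side",[[.5283,-.0948,.1],[.5283,-.0948,.085]]))
E
```

```text
t: 5.3
eef_pos: [0.5289, -0.0947, 0.1654]
ee_rot: [0.606, 0.365, 0.604, -0.366]
wrist_force: [-0.0, -0.2, -3.7]
opening: 0.0448
[ 0.52888317 -0.09467439  0.16541413] [ 0.52848102 -0.0944912 ] 92 0.0009314005116338661 minus tcp [-0.00040215  0.00018319] [ 0.52884765 -0.09468096  0.16534696]
[[308.45892297 216.57820056]
 [308.13047089 220.31750037]]
```

View pics/e3.png

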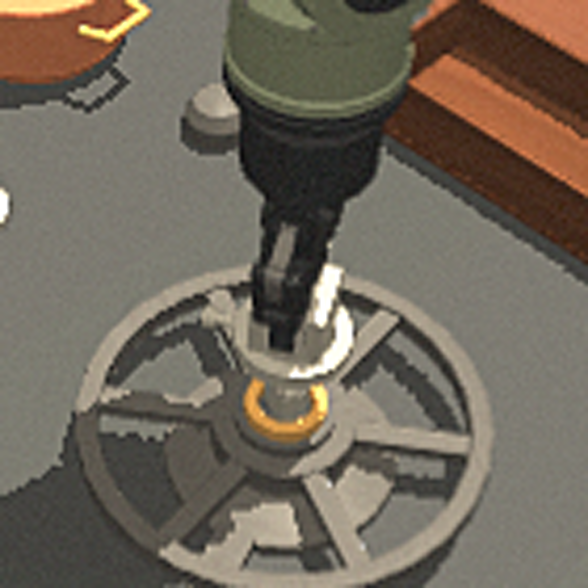

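```bash
python3 -m creep '0.01 0 0 0 0 0 -1; 0.018 0 0 0 0 0 -1; 0.022 0 0 0 0 0 -1; 0.026 0 0 0 0 0 -1; 0.026 0 0 0 0 0 -1; 0.026 0 0 0 0 0 -1' 60; python3 -c "
from plant import *; print(state()['moment'])"
```

```text
t: 6.1
eef_pos: [0.529, -0.0947, 0.1395]
ee_rot: [0.606, 0.366, 0.604, -0.366]
wrist_force: [-0.1, 0.2, -2.6]
opening: 0.0449
[ 0.00690954  0.04628162 -0.01034808]
```

```bash
python3 -m creep '0.004 0 0 0 0 0 -1; 0.007 0 0 0 0 0 -1; 0.009 0 0 0 0 0 -1; 0.0105 0 0 0 0 0 -1; 0.0105 0 0 0 0 0 -1; 0.0105 0 0 0 0 0 -1' 60; python3 -c "
from plant import *; print(state()['moment'])"
```

```text
t: 6.85
eef_pos: [0.5292, -0.095, 0.1303]
ee_rot: [0.606, 0.366, 0.604, -0.366]
wrist_force: [-7.2, 0.6, 30.6]
opening: 0.0448
[0.38355553 1.82777037 0.08111542]
```

```bash
python3 -m creep '0.0003 0 0 -3 0 0 -1; 0.0004 0 0 -6 0 0 -1; 0.0005 0 0 -9 0 0 -1; 0.0005 0 0 -12 0 0 -1; 0.0005 0 0 -12 0 0 -1' 60; cat > st.py <<'E'
from h import *
s=state(); M=R.from_quat(np.roll(s["ee_rot"],-1)).as_matrix()
print("t",s["t"],"pos",s["eef_pos"].round(4),"yaw %.1f"%np.degrees(np.arctan2(M[1,2],M[0,2])),"F",s["wrist_force"].round(1),"M",s["moment"].round(2),"tilt",M[:2,0].round(4),"op",round(s["opening"],4),"q7 %.2f"%s["q"][6])
E
python3 st.py
```

```text
t: 7.48
eef_pos: [0.5307, -0.0951, 0.1307]
ee_rot: [0.643, 0.301, 0.638, -0.3]
wrist_force: [4.8, -0.2, 10.6]
opening: 0.0449
t 7.475 pos [ 0.5307 -0.0951  0.1307] yaw -50.3 F [ 4.8 -0.2 10.6] M [ 0.21 -1.21 -0.1 ] tilt [ 0.0074 -0.0022] op 0.0449 q7 0.78
```

```bash
cat > go.py <<'E'
import sys
from h import *
x,y,z,yaw=map(float,sys.argv[1:5])
s=state(); M=R.from_quat(np.roll(s["ee_rot"],-1))
c,sn=np.cos(np.radians(yaw)),np.sin(np.radians(yaw))
T=R.from_matrix(np.array([[0,-sn,c],[0,c,sn],[-1,0,0]],float))
print("shift mm",(M.inv().apply(np.array([x,y,z])-s["eef_pos"])*1000).round(2),"rotvec deg",np.degrees((M.inv()*T).as_rotvec()).round(2))
E
python3 go.py .5293 -.095 .1302 -38; python3 go.py .5293 -.095 .1302 -50.3
```

```text
shift mm [ 0.5  -1.   -0.97] rotvec deg [-12.25   0.39  -0.2 ]
shift mm [ 0.5  -1.   -0.97] rotvec deg [ 0.05  0.36 -0.25]
```

```bash
python3 -m creep '0.0003 -0.0005 -0.0005 -3 0.2 -0.1 -1; 0.0004 -0.001 -0.001 -6 0.4 -0.2 -1; 0.0005 -0.001 -0.001 -9 0.4 -0.2 -1; 0.0005 -0.001 -0.001 -12 0.4 -0.2 -1; 0.0005 -0.001 -0.001 -12 0.4 -0.2 -1' 60; python3 st.py; python3 go.py .5293 -.095 .1302 -26
```

```text
t: 8.1
eef_pos: [0.5299, -0.0952, 0.1305]
ee_rot: [0.669, 0.231, 0.668, -0.231]
wrist_force: [4.1, -0.8, 7.1]
opening: 0.0449
t 8.1 pos [ 0.5299 -0.0952  0.1305] yaw -38.1 F [ 4.1 -0.8  7.1] M [-0.11 -1.07 -0.03] tilt [0.0015 0.0001] op 0.0449 q7 0.92
shift mm [ 0.33 -0.21 -0.55] rotvec deg [-12.15   0.07  -0.05]
```

```bash
python3 -m creep '0.0005 0 -0.0003 -3 0 0 -1; 0.0006 -0.0002 -0.0005 -6 0 0 -1; 0.0006 -0.0002 -0.0005 -9 0 0 -1; 0.0006 -0.0002 -0.0005 -12 0 0 -1; 0.0006 -0.0002 -0.0005 -12 0 0 -1' 60; python3 st.py; python3 go.py .5295 -.095 .1302 -14
```

```text
t: 8.72
eef_pos: [0.5302, -0.0954, 0.1305]
ee_rot: [0.69, 0.16, 0.688, -0.159]
wrist_force: [4.0, -2.1, 9.6]
opening: 0.0449
t 8.725 pos [ 0.5302 -0.0954  0.1305] yaw -26.1 F [ 4.  -2.1  9.6] M [-0.29 -1.22 -0.07] tilt [ 0.0039 -0.0003] op 0.0449 q7 1.06
shift mm [ 0.27  0.05 -0.82] rotvec deg [-12.05   0.22  -0.06]
```

```bash
python3 -m creep '0.0005 0 -0.0003 -3 0.2 0 -1; 0.0006 0 -0.0008 -6 0.2 0 -1; 0.0006 0 -0.0008 -9 0.2 0 -1; 0.0006 0 -0.0008 -12 0.2 0 -1; 0.0006 0 -0.0008 -12 0.2 0 -1' 60; python3 st.py; python3 go.py .5295 -.095 .1302 -2
```

```text
t: 9.35
eef_pos: [0.5303, -0.0953, 0.1304]
ee_rot: [0.703, 0.086, 0.701, -0.085]
wrist_force: [4.4, -0.6, 8.0]
opening: 0.045
t 9.35 pos [ 0.5303 -0.0953  0.1304] yaw -13.9 F [ 4.4 -0.6  8. ] M [-0.08 -1.11 -0.07] tilt [0.003  0.0008] op 0.045 q7 1.20
shift mm [ 0.17  0.07 -0.89] rotvec deg [-11.95   0.16  -0.07]
```

```bash
python3 -m creep '0.0005 0 -0.0003 -3 0.2 0 -1; 0.0006 0 -0.0008 -6 0.2 0 -1; 0.0006 0 -0.0008 -9 0.2 0 -1; 0.0006 0 -0.0008 -12 0.2 0 -1; 0.0006 0 -0.0008 -12 0.2 0 -1' 60; python3 st.py; python3 go.py .5295 -.095 .1302 -2; python3 - <<'E'
from fl import *
im,d=grab_frame("side"); np.savez("pics/side4.npz",im=im,d=d); t=state()["eef_pos"]
c,n,e=flange(d,t,t[2]-.046,im); print(c,n,e,"minus tcp",c-t[:2])
crop(im,240,130,380,270,4.2,"pics/e4.png")
E
```

```text
t: 9.98
eef_pos: [0.5305, -0.0952, 0.1305]
ee_rot: [0.708, 0.012, 0.706, -0.011]
wrist_force: [4.3, -0.8, 12.9]
opening: 0.045
t 9.975 pos [ 0.5305 -0.0952  0.1305] yaw -1.8 F [ 4.3 -0.8 12.9] M [ 0.07 -1.05 -0.03] tilt [0.0022 0.0012] op 0.045 q7 1.34
shift mm [ 0.28  0.14 -1.05] rotvec deg [ 0.16  0.13 -0.08]
[ 0.53075588 -0.09585072] 90 0.001408227169743554 minus tcp [ 0.00023212 -0.00067059]
```

View pics/e4.png

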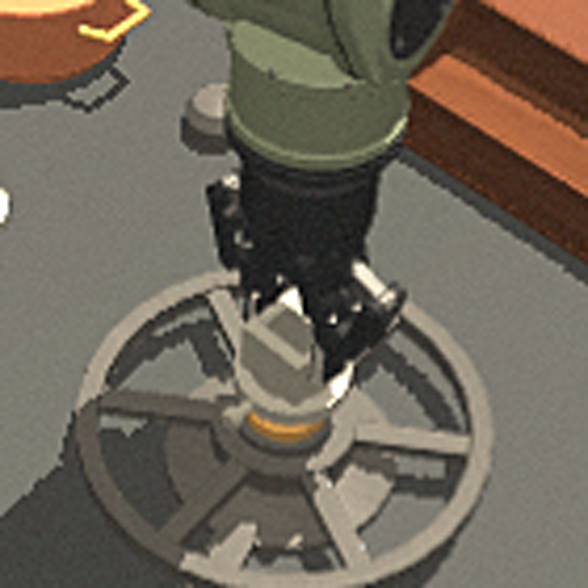

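It didn't drop. The collar drifted about 1–2 mm in +x under friction, so I'll centre it by feeling for the slot walls against the round tip.

```bash
python3 -m creep '-0.003 0 0 0 0.1 0 -1; -0.003 0 -0.001 0 0.1 0 -1; -0.003 0 -0.001 0 0.1 0 -1' 60; python3 st.py
python3 -m creep '0 0 0.001 0 0 0 -1; 0 0 0.002 0 0 0 -1; 0 0 0.003 0 0 0 -1; 0 0 0.004 0 0 0 -1; 0 0 0.004 0 0 0 -1' 60; python3 st.py
```

```text
t: 10.4
eef_pos: [0.5291, -0.0952, 0.1332]
ee_rot: [0.707, 0.012, 0.707, -0.011]
wrist_force: [-0.1, -0.3, -3.3]
opening: 0.045
t 10.4 pos [ 0.5291 -0.0952  0.1332] yaw -1.9 F [-0.1 -0.3 -3.3] M [-0.03 -0.02  0.01] tilt [-0.0006  0.0012] op 0.045 q7 1.35
t: 11.02
eef_pos: [0.5332, -0.0953, 0.1332]
ee_rot: [0.707, 0.012, 0.707, -0.011]
wrist_force: [0.3, -0.2, -2.2]
opening: 0.0448
t 11.025 pos [ 0.5332 -0.0953  0.1332] yaw -1.9 F [ 0.3 -0.2 -2.2] M [-0.02  0.01 -0.03] tilt [-0.0005  0.0013] op 0.0448 q7 1.35
```

```bash
python3 -m creep '0 0 0.001 0 0 0 -1; 0 0 0.002 0 0 0 -1; 0 0 0.003 0 0 0 -1; 0 0 0.003 0 0 0 -1' 60; python3 st.py
```

```text
t: 11.52
eef_pos: [0.535, -0.0954, 0.133]
ee_rot: [0.706, 0.012, 0.708, -0.011]
wrist_force: [-8.7, -0.1, 0.2]
opening: 0.0448
t 11.525 pos [ 0.535  -0.0954  0.133 ] yaw -1.9 F [-8.7 -0.1  0.2] M [0.22 2.01 0.04] tilt [-0.0035  0.0012] op 0.0448 q7 1.35
```

```bash
python3 -m creep '0 0 -0.003 0 0 0 -1; 0 0 -0.005 0 0 0 -1; 0 0 -0.007 0 0 0 -1; 0 0 -0.007 0 0.2 0 -1; 0 0 -0.007 0 0.2 0 -1' 60; python3 st.py
python3 -m creep '0 0 -0.001 0 0 0 -1; 0 0 -0.001 0 0 0 -1' 60; python3 st.py
```

```text
t: 12.15
eef_pos: [0.5287, -0.0952, 0.1331]
ee_rot: [0.705, 0.012, 0.709, -0.011]
wrist_force: [4.9, -0.7, -4.5]
opening: 0.045
t 12.15 pos [ 0.5287 -0.0952  0.1331] yaw -1.9 F [ 4.9 -0.7 -4.5] M [-0.18 -1.34 -0.  ] tilt [-0.0056  0.0014] op 0.045 q7 1.35
t: 12.4
eef_pos: [0.5285, -0.0951, 0.1332]
ee_rot: [0.706, 0.012, 0.708, -0.011]
wrist_force: [6.8, -1.2, -7.1]
opening: 0.045
t 12.4 pos [ 0.5285 -0.0951  0.1332] yaw -1.9 F [ 6.8 -1.2 -7.1] M [-0.22 -1.75 -0.05] tilt [-0.0036  0.0014] op 0.045 q7 1.35
```

```bash
python3 go.py .5318 -.095 .1335 -2; python3 -m creep '0 0.002 0.003 0 0.2 0 -1; 0 0.004 0.0033 0 0.2 0 -1; 0 0.007 0.0033 0 0.2 0 -1; 0 0.0085 0.0033 0 0.2 0 -1; 0 0.0095 0.0033 0 0.2 0 -1; 0 0.0105 0.0033 0 0.2 0 -1; 0 0.0105 0.0033 0 0.2 0 -1' 60; python3 st.py
```

```text
shift mm [-0.27  0.25  3.31] rotvec deg [ 0.14 -0.21 -0.07]
t: 13.28
eef_pos: [0.5321, -0.0847, 0.1332]
ee_rot: [0.704, 0.012, 0.71, -0.011]
wrist_force: [0.2, -0.4, -3.3]
opening: 0.0451
t 13.275 pos [ 0.5321 -0.0847  0.1332] yaw -1.9 F [ 0.2 -0.4 -3.3] M [-0.03  0.01  0.01] tilt [-0.0071  0.0016] op 0.0451 q7 1.33
```

```bash
python3 -m creep '0 0.001 -0.0003 0 -0.4 0 -1; 0 0.002 -0.0003 0 -0.4 0 -1; 0 0.003 -0.0003 0 -0.4 0 -1; 0 0.004 -0.0003 0 -0.4 0 -1; 0 0.004 -0.0003 0 -0.4 0 -1' 60; python3 st.py
```

```text
t: 13.9
eef_pos: [0.5318, -0.0823, 0.1332]
ee_rot: [0.707, 0.012, 0.707, -0.012]
wrist_force: [0.4, -10.6, -3.1]
opening: 0.045
t 13.9 pos [ 0.5318 -0.0823  0.1332] yaw -1.9 F [  0.4 -10.6  -3.1] M [-2.47 -0.01 -0.04] tilt [-0.0005 -0.0009] op 0.045 q7 1.32
```

```bash
python3 -m creep '0 -0.005 0 0 0 0 -1; 0 -0.0091 0 1 0 0 -1; 0.001 -0.0091 0 2 0 0 -1; 0.002 -0.0091 0 3 0 0 -1; 0.003 -0.0091 0 3 0 0 -1; 0.0035 -0.0091 0 3 0 0 -1; 0.0035 -0.0091 0 3 0 0 -1' 60; python3 st.py;  python3 go.py .532 -.0914 .130 -16
```

```text
t: 14.78
eef_pos: [0.5316, -0.0912, 0.13]
ee_rot: [0.706, 0.03, 0.706, -0.031]
wrist_force: [-1.1, 0.4, 6.2]
opening: 0.0443
t 14.775 pos [ 0.5316 -0.0912  0.13  ] yaw -4.9 F [-1.1  0.4  6.2] M [ 0.1   0.26 -0.02] tilt [ 0.     -0.0008] op 0.0443 q7 1.30
shift mm [ 0.01 -0.18  0.38] rotvec deg [1.109e+01 1.000e-02 5.000e-02]
```

```bash
python3 -m creep '0.0003 0 0.0003 3 0 0 -1; 0.0003 0 0.0003 6 0 0 -1; 0.0003 0 0.0003 9 0 0 -1; 0.0003 0 0.0003 9 0 0 -1' 60; python3 st.py;  python3 go.py .532 -.0914 .130 -24
```

```text
t: 15.28
eef_pos: [0.532, -0.0911, 0.1296]
ee_rot: [0.702, 0.086, 0.702, -0.086]
wrist_force: [-0.3, 0.5, -3.3]
opening: 0.0451
t 15.275 pos [ 0.532  -0.0911  0.1296] yaw -13.9 F [-0.3  0.5 -3.3] M [0.02 0.01 0.02] tilt [ 0.     -0.0009] op 0.0451 q7 1.19
shift mm [-0.35 -0.29  0.1 ] rotvec deg [10.05  0.02  0.05]
```

Contact was lost at yaw -14°, so it has probably dropped. I'll lower gently to find out.

```bash
python3 -m creep '0.0007 0 0 0 0 0 -1; 0.0014 0 0 0 0 0 -1; 0.002 0 0 0 0 0 -1; 0.002 0 0 0 0 0 -1' 60; python3 st.py
```

```text
t: 15.78
eef_pos: [0.5318, -0.0911, 0.1275]
ee_rot: [0.702, 0.086, 0.702, -0.086]
wrist_force: [0.5, 0.5, -2.0]
opening: 0.045
t 15.775 pos [ 0.5318 -0.0911  0.1275] yaw -13.9 F [ 0.5  0.5 -2. ] M [ 0.12  0.03 -0.08] tilt [-0.0003 -0.0008] op 0.045 q7 1.19
```

```bash
python3 -m creep '0.001 0 0 0 0 0 -1; 0.002 0 0 0 0 0 -1; 0.003 0 0 0 0 0 -1; 0.003 0 0 0 0 0 -1' 60; python3 st.py
```

```text
t: 16.27
eef_pos: [0.5318, -0.0911, 0.1246]
ee_rot: [0.702, 0.086, 0.702, -0.086]
wrist_force: [-1.0, 0.1, 4.6]
opening: 0.0453
t 16.275 pos [ 0.5318 -0.0911  0.1246] yaw -14.0 F [-1.   0.1  4.6] M [ 0.08  0.33 -0.25] tilt [-0.0002 -0.0008] op 0.0453 q7 1.19
```

```bash
python3 -m creep '0 0 0 2 0 0 -1; 0 0 0 4 0 0 -1; 0.0015 0 0 5 0 0 -1; 0.003 0 0 5 0 0 -1; 0.003 0 0 5 0 0 -1' 60; python3 st.py
```

```text
t: 16.9
eef_pos: [0.5317, -0.0911, 0.1214]
ee_rot: [0.697, 0.116, 0.698, -0.117]
wrist_force: [0.2, -0.2, -2.6]
opening: 0.045
t 16.9 pos [ 0.5317 -0.0911  0.1214] yaw -18.9 F [ 0.2 -0.2 -2.6] M [-0.06 -0.01  0.04] tilt [-0.0005 -0.0008] op 0.045 q7 1.13
```

```bash
python3 -m creep '0.002 0 0 0 0 0 -1; 0.004 0 0 0 0 0 -1; 0.006 0 0 0 0 0 -1; 0.008 0 0 0 0 0 -1; 0.009 0 0 0 0 0 -1; 0.009 0 0 0 0 0 -1' 60; python3 st.py
```

```text
t: 17.65
eef_pos: [0.5317, -0.0911, 0.1124]
ee_rot: [0.697, 0.116, 0.698, -0.117]
wrist_force: [0.1, 0.5, -3.5]
opening: 0.0451
t 17.65 pos [ 0.5317 -0.0911  0.1124] yaw -18.9 F [ 0.1  0.5 -3.5] M [-0.01 -0.    0.  ] tilt [-0.0006 -0.0008] op 0.0451 q7 1.13
```

```bash
python3 -m creep '0.002 0 0 0 0 0 -1; 0.004 0 0 0 0 0 -1; 0.006 0 0 0 0 0 -1; 0.008 0 0 0 0 0 -1; 0.01 0 0 0 0 0 -1; 0.012 0 0 0 0 0 -1; 0.012 0 0 0 0 0 -1' 60; python3 st.py
```

```text
t: 18.52
eef_pos: [0.5318, -0.0911, 0.1004]
ee_rot: [0.697, 0.116, 0.698, -0.117]
wrist_force: [-0.6, 0.1, 4.7]
opening: 0.045
t 18.525 pos [ 0.5318 -0.0911  0.1004] yaw -18.9 F [-0.6  0.1  4.7] M [ 0.04  0.17 -0.03] tilt [-0.0004 -0.0008] op 0.045 q7 1.12
```

```bash
python3 -m creep '0.001 0 0 0 0 0 -1; 0.002 0 0 0 0 0 -1; 0.0025 0 0 0 0 0 -1; 0.0025 0 0 0 0 0 -1' 60; python3 st.py; python3 - <<'E'
from h import *
im,d=grab_frame("side"); crop(im,240,150,380,290,4.2,"pics/e5.png"); np.savez("pics/side5.npz",im=im,d=d)
E
```

```text
t: 19.02
eef_pos: [0.5318, -0.0911, 0.099]
ee_rot: [0.698, 0.116, 0.697, -0.117]
wrist_force: [-7.6, 1.8, 28.9]
opening: 0.0453
t 19.025 pos [ 0.5318 -0.0911  0.099 ] yaw -18.9 F [-7.6  1.8 28.9] M [0.43 1.57 0.05] tilt [ 0.0001 -0.0011] op 0.0453 q7 1.12
```

View pics/e5.png

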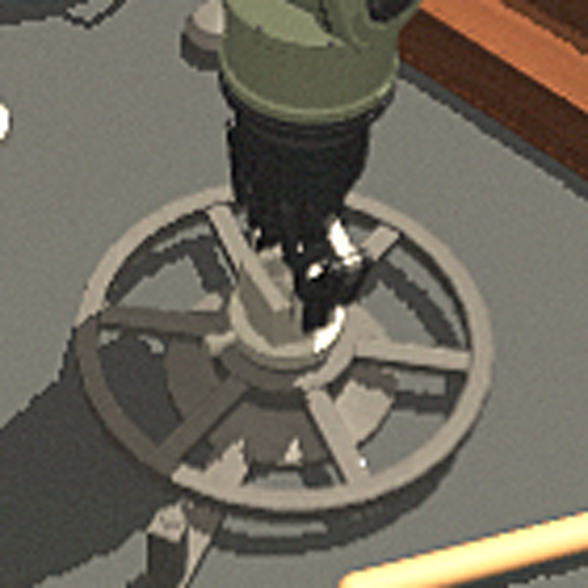

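Home: hard stop at TCP z 0.099 with 29 N, the brass sleeve hidden and the flange on the hub shoulder. Next I turn counter-clockwise to yaw ≈ 19.9°, keeping the press on.

```bash
python3 -m creep '0.0006 0 0 -3 0 0 -1; 0.0006 0 0 -6 0 0 -1; 0.0006 0 0 -9 0 0 -1; 0.0006 0 0 -12 0 0 -1; 0.0006 0 0 -12 0 0 -1' 90; python3 st.py; python3 go.py .5318 -.0912 .0985 20
```

```text
t: 19.7
eef_pos: [0.5318, -0.0908, 0.0991]
ee_rot: [0.706, 0.042, 0.706, -0.043]
wrist_force: [-6.5, 3.1, 22.1]
opening: 0.0446
t 19.7 pos [ 0.5318 -0.0908  0.0991] yaw -6.9 F [-6.5  3.1 22.1] M [0.81 1.15 0.22] tilt [ 0.0005 -0.0008] op 0.0446 q7 1.26
shift mm [ 0.57 -0.38  0.07] rotvec deg [-2.687e+01  2.000e-02  5.000e-02]
```

```bash
python3 -m creep '0.0005 -0.0002 0 -3 0 0 -1; 0.0006 -0.0004 0 -6 0 0 -1; 0.0006 -0.0004 0 -9 0 0 -1; 0.0006 -0.0004 0 -12 0 0 -1; 0.0006 -0.0004 0 -15 0 0 -1; 0.0006 -0.0004 0 -15 0 0 -1' 90; python3 st.py; python3 go.py .5318 -.0912 .0985 20
```

```text
t: 20.45
eef_pos: [0.5316, -0.0908, 0.0991]
ee_rot: [0.705, -0.051, 0.705, 0.05]
wrist_force: [-7.0, 3.2, 18.8]
opening: 0.0447
t 20.45 pos [ 0.5316 -0.0908  0.0991] yaw 8.2 F [-7.   3.2 18.8] M [1.   1.41 0.29] tilt [ 0.0006 -0.0004] op 0.0447 q7 1.43
shift mm [ 0.57 -0.44  0.16] rotvec deg [-11.8    0.03   0.03]
```

```bash
python3 -m creep '0.0006 -0.0003 0 -3 0 0 -1; 0.0007 -0.0004 0 -6 0 0 -1; 0.0007 -0.0004 0 -9 0 0 -1; 0.0007 -0.0004 0 -12 0 0 -1; 0.0007 -0.0004 0 -12 0 0 -1; 0.0007 -0.0004 0 -12 0 0 -1' 90; python3 st.py; python3 go.py .5318 -.0912 .0985 20;  python3 - <<'E'
from h import *
for n in("side","top"):
    im,d=grab_frame(n); np.savez(f"pics/{n}6.npz",im=im,d=d)
    if n=="side": crop(im,240,150,380,290,4.2,"pics/e6.png")
    else: crop(im,240,130,400,290,3.6,"pics/f6.png")
E
```

```text
t: 21.2
eef_pos: [0.5314, -0.0908, 0.0991]
ee_rot: [0.696, -0.124, 0.696, 0.124]
wrist_force: [-8.2, 2.6, 22.7]
opening: 0.0447
t 21.2 pos [ 0.5314 -0.0908  0.0991] yaw 20.2 F [-8.2  2.6 22.7] M [0.86 1.62 0.23] tilt [ 0.0005 -0.0002] op 0.0447 q7 1.57
shift mm [ 0.57 -0.52  0.19] rotvec deg [0.23 0.02 0.02]
```

View pics/e6.png

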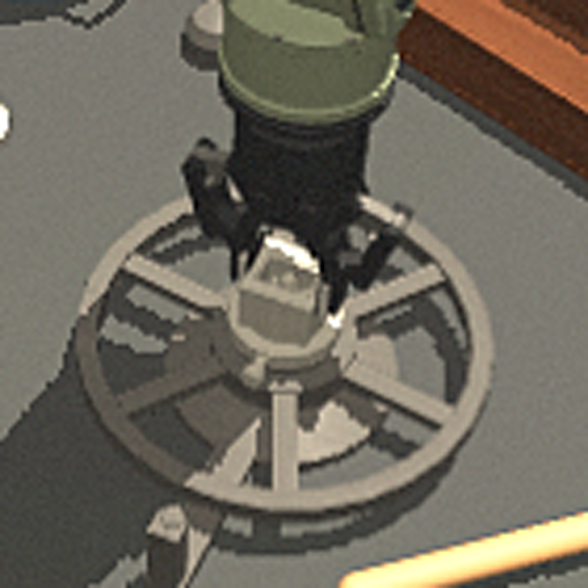

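View pics/f6.png

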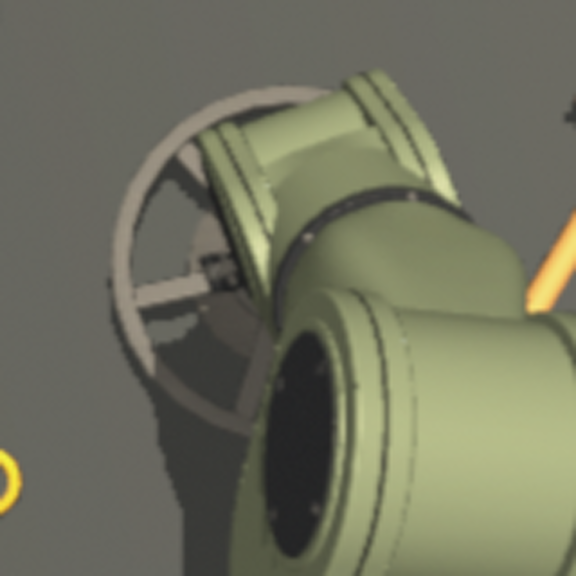

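The wheel turned with the collar. In the side view the screw head is at about (300.7,238.6) and the post top at about (281,274). I'll check the bearing.

```bash
python3 - <<'E'
from h import *
f=np.load("pics/side6.npz"); P=cloud("side",f["d"])
S=np.array([.5283,-.0948])
a=onplane("side",[[300.7,238.6]],.061)[0]; b=onplane("side",[[281,273.3]],.066)[0]
for p in(a,b): print(p,np.hypot(*(p[:2]-S)),np.degrees(np.arctan2(*(S-p[:2])[::-1])))
q=P.reshape(-1,3); r=np.hypot(*(q[:,:2]-S).T)
m=(r>.041)&(r<.058)&(abs(q[:,2]-.061)<.01)&(q[:,0]<S[0]-.02); d=S-q[m,:2]; print(m.sum(),np.degrees(np.arctan2(d[:,1],d[:,0])).round(0)[:40], q[m,2].round(3)[:40])
E
python3 - <<'E'
import sys; sys.path.insert(0,'.')
from h import *
for n in("top0","side0"):
    f=np.load(f"pics/{n}.npz"); q=cloud(n[:-1],f["d"]).reshape(-1,3); S=dict(top=np.array([.5320,-.0918]),side=np.array([.5283,-.0948]))[n[:-1]]
    r=np.hypot(*(q[:,:2]-S).T); m=(r>.15)&(r<.195)&(abs(q[:,2]-.066)<.004)&(q[:,0]<S[0]-.1)
    R_=cv2.minAreaRect(np.float32(q[m,:2]*1000)); d=S-np.array(R_[0])/1000; print(n,R_,np.hypot(*d),np.degrees(np.arctan2(d[1],d[0])), np.degrees(np.arctan2(*(S-q[m,:2].mean(0))[::-1])))
E
```

```text
[ 0.48589116 -0.11008237  0.061     ] 0.045078384194663944 19.817038604304575
[ 0.37427036 -0.15086765  0.066     ] 0.16391678245399047 20.001787104193284
29 [15. 18. 10. 16. 17. 19. 13. 17. 19. 22. 24. 13. 15. 17. 20. 23. 25. 12.
 15. 17. 20. 23. 26. 15. 19. 22. 24. 21. 24.] [0.067 0.067 0.063 0.07  0.067 0.064 0.065 0.069 0.068 0.068 0.064 0.065
 0.066 0.065 0.067 0.069 0.062 0.059 0.06  0.061 0.061 0.064 0.061 0.056
 0.06  0.063 0.06  0.055 0.057]
top0 ((373.9170227050781, -149.4661102294922), (22.259845733642578, 19.490764617919922), 21.73595428466797) 0.1682724219217954 20.041150665538872 19.99890032863632
side0 ((369.6470947265625, -150.84149169921875), (22.074100494384766, 18.373058319091797), 11.870588302612305) 0.16825989760954907 19.454917690179286 19.40501899747394
```

```bash
python3 st.py; python3 -c "
from plant import *; print(close_job())"; python3 st.py
```

```text
t 21.3 pos [ 0.5315 -0.0907  0.0991] yaw 20.2 F [-7.4  3.  22.3] M [0.88 1.6  0.24] tilt [ 0.0005 -0.0002] op 0.0446 q7 1.57
the job is handed in; nothing more can be done
None
the job is handed in; nothing more can be done
```

The job is handed in. The collar is gripped at 90 N and held fully home on the spindle at about 22 N, with its set screw pointing at the index post.

**What I did:** I gripped the mid-size collar across its 46 mm faces and put it over the spindle's round tip. The first turning pass, from -62° to -2°, found no drop because the collar was about 3–4 mm off centre. I centred it by feeling for the bore walls against the tip. Searching again, it began to drop at about -14° and went fully free at -19°. I pressed it through the spring to a hard stop and turned collar and wheel together counter-clockwise by 39°. The job took 21.3 s of the 56 s allowed.

**Last checks:**
- **Pressed home:** the tool stayed at 0.0991 m, within 0.1 mm of the hard stop. In the side view before the turn, the brass sleeve was hidden under the flange.
- **Screw angle:** the tool was at 20.2° and the screw measured 19.8° in the side view. The post measured between 19.4° and 20.0° across the readings.
- **Turned together:** the spokes show the wheel turned with the collar. I touched no other objects; in the last pictures I looked at only the area round the turntable.

**Checks that disagreed:**
- The side camera places the spindle about 3–4 mm away from where I felt it, while the top camera agreed with the feel.
- The twist reading at the wrist stayed at +0.2 N m during the turn, where I expected a resisting (negative) value. I did not find out why.

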